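Push the open slide box onto its bench mark and shut it

ROBOT

A 6-joint arm with a two-finger parallel gripper is mounted at the origin on a cart in front of the work surface, level with it; the furniture and walls round the work are solid. World frame = base frame: x ahead of the robot, y to its left, z up, the work surface at z = 0. Lengths are in m, angles in degrees, forces in N, time in s.
With the tool pointing down it reaches from about 0.35 to 0.875 m from the base axis. Payload 4.2 kg.
Tool frame: the origin (TCP) lies at the very end of the fingers, on their centre line; the grasp point (between the pads) lies 19 mm behind it; z points along the fingers, y is the line along which they close (so a half turn about z gives the same grasp; the last joint's range is limited). The gripper opens to 87 mm and grips with 3 to 60 N. Pads are 19 mm wide; open, the fingers measure 117 mm over their backs; the gripper's body (75 mm by 190 mm) begins 51 mm behind the grasp point.
Start: joints at [-54.683, 22.042, 0.453, 0, -68.411, -14.817], TCP at [0.219, -0.585, 0.223] pointing down, gripper open.
Joint ranges: [-179.83, 179.83], [-69.29, 118.12], [-61.27, 80.66], [-181.25, 117.63], [-171.15, -9.14], [-177.46, 177.46]. Speed limits (degrees/s): [159.86, 159.86, 180, 180, 180, 180].

INTERFACE

Orientations are given as a 3x3 rotation matrix whose columns are the frame's x, y, z axes.
In Python, from station import * gives the robot as it stands.
- The arm moves only by the shell command python3 -m pendant 'ROWS'. ROWS is JSON, a list of rows, each an object of numbers: "x", "y", "z": the shift along the world's x, y, z normalised to -1 to 1, where 1 is 250 mm; "rx", "ry", "rz": the turn, a rotation vector about the world's x, y, z normalised to -1 to 1, where 1 is 180 degrees; "claw": the opening, from 0 (shut) to 1 (fully open). A call has exactly 8 rows; each row is the pose to reach, as a shift and turn from the pose commanded when the call began, turning the shorter way round; what a row does not reach only later rows make up. A row lasts 1/8 s, in which the tool goes at most 62.5 mm and 10.7 degrees, less where a joint would pass 70% of its speed; a pose out of reach is approached as far as the arm can. A call with a number of a shift or a turn outside -1 to 1 is refused whole. A call with a gripper value outside its range is refused whole. The fingers move at their own pace and stop on an object; the grip force is fixed at half the most. Time passes only in rows, so rows that repeat a pose let the fingers close, or fill a call up. It gives the time, the measured TCP pose, the force, the opening and the grip force at its end, in the units of the state.
- sense(): the state, without advancing time (a new reading comes with each control period).
- capture(name): name is "side" or "top"; returns a dict with "color" (420x560x3 uint8, red, green, blue), "mtx" (3x3 intrinsics, pixels), "world_to_cam" (4x4, takes a point from world to camera coordinates). Camera axes: x right, y up, looking along -z (the intrinsics and any distortion apply to the point x, -y, -z); pixel columns grow to the right and rows downward; lengths in m; the calibration is good to about 2 mm. A picture is of the moment at which its call begins. There is no depth.
- finish_job(): hands the job in; it is judged then, once.
Trained networks look in a picture, given as the dict that the camera call returned (one of the last four; its "shot" number tells which), for a name from the list of things; names that differ only in an ending like _2 or _b are one class to them, and where a whole thing is asked for, a point or a joint stands for the part that bears it (a point fixed in the world has none). Each returns a list of dicts, best first, with "conf" (0 to 1); they miss things now and then, are a little off and sometimes report something else, mostly with a low value. They report only what shows in the picture. A call takes as long as a camera call.
- search_frame(picture, label): "centre" ([column, row] in pixels, amid what is visible of it).
- regions_of(picture, label): "region" (420x560 bool, what is visible of it) and "centre" ([column, row] in pixels, amid what is visible of it).
The state is a dict: "time_s": time; "joints": joint angles; "joint_velocities": joint speeds; "effort": joint torques, N m; "tcp_pos": TCP position; "ee_rot": TCP orientation; "wrist_force": force on the tool from outside, world axes, zero at the start; "moment": the same for the moment, N m; "gripper_width": opening from 0.0 (shut) to 1.0 (fully open); "gripper_force": force on a finger pad.
Only numpy, scipy, OpenCV 4.12 (cv2) and the standard library are available. Lean on these libraries where they do the work, as an engineer would, in place of code of your own. Each camera call takes 0.05 s, during which the arm holds its last target. There are 200 camera calls.

TASK

The blue slide box has been left standing open on the bench. Push it across the table, without lifting it and with its lid still up, until the whole box stands inside the green tape rectangle; then lower the lid until it is fully shut, leaving the box inside the tape. Do not disturb the other things on the table.

Things in the scene. Friction and masses are not known exactly. Their poses are not given: they have to be found in the camera images.
- slide_box: loose blue microscope-slide box, mass 0.3 to 0.5 kg, open inside with nothing loose in it, 85 mm (its x) by 165 mm (its y), base 22 mm tall with 2 mm walls, closed height 33 mm; origin on its underside near the middle (outside faces at x = -41 and +44 mm, y = -82 and +82 mm); z up. The lid is hinged along the back (+x) long side; at the start that side is away from the robot. Friction with the table about 0.6; it slides when pushed at a wall.
- slide_box_lid (a joint): angle of the box's lid: 0 shut on the base, 2.0 rad fully open and leaning back; the hinge line runs along the box's y at x = +45 mm, 22 mm above the box's underside. The hinge is slightly stiff: the lid stays at any angle it is left at, and a push of about 1 N at its free edge moves it. The lid is a shallow blue tray, 85 x 165 mm, 10 mm deep, 2 mm thick.
- lid_edge (a point): middle of the lid's free long edge, on its outer (upper when shut) face: 86 mm in front of the hinge line and 32 mm above the box's underside when the lid is shut; above and behind the hinge line when it is open
- tape_outline: rectangle of green tape stuck flat on the table (0.6 mm thick, no obstacle); origin at its middle at table height; inside the tape it measures 113 mm along its x by 192 mm along its y, the tape is 12 mm wide
- corner_front_left (a point): lower outside corner of the box base, front left: x = -41 mm, y = +82 mm in the box's frame
- corner_front_right (a point): lower outside corner of the box base, front right: x = -41 mm, y = -82 mm in the box's frame
- corner_back_left (a point): lower outside corner of the box base, back left: x = +44 mm, y = +82 mm in the box's frame
- corner_back_right (a point): lower outside corner of the box base, back right: x = +44 mm, y = -82 mm in the box's frame
- white_carton: bystander, loose: open white cardboard carton, about 84 x 105 x 113 mm with its flap, behind the work; origin at the middle of its underside
- tip_box: bystander, loose: pipette tip box with a yellow lid (fixed shut), 66 x 102 x 71 mm, back left; origin at the middle of its underside
- timer: bystander, loose: small cream-coloured kitchen timer standing up, 26 x 62 x 46 mm, front right; origin at the middle of its underside
- stamp_black: bystander, loose: black self-inking stamp standing up, 31 x 50 x 92 mm, behind the work; origin at the middle of its underside
- tape_roll: bystander, loose: roll of beige tape lying flat, 55 x 48 x 25 mm, front right; origin at the middle of its underside
- reagent_bottle: bystander, loose: brown dropper bottle, 36 mm across, 108 mm tall, back left; origin at the middle of its underside

How it is judged (in metres and radians):
On the way, in this order (a step that is already met when the one before it is completed fails the run):
1. the whole box stands inside the tape rectangle, still, with its lid up (open more than 1 rad) (x of corner_front_left in the frame of tape_outline between -0.0595 and 0.0595 m and y of corner_front_left in the frame of tape_outline between -0.099 and 0.099 m and x of corner_front_right in the frame of tape_outline between -0.0595 and 0.0595 m and y of corner_front_right in the frame of tape_outline between -0.099 and 0.099 m and x of corner_back_left in the frame of tape_outline between -0.0595 and 0.0595 m and y of corner_back_left in the frame of tape_outline between -0.099 and 0.099 m and x of corner_back_right in the frame of tape_outline between -0.0595 and 0.0595 m and y of corner_back_right in the frame of tape_outline between -0.099 and 0.099 m and value of joint slide_box_lid above 1 rad and linear speed of slide_box below 0.02 m/s), for 0.2 s.
2. the lid is shut (within 0.06 rad) and the box is inside the tape (x of corner_front_left in the frame of tape_outline between -0.0595 and 0.0595 m and y of corner_front_left in the frame of tape_outline between -0.099 and 0.099 m and x of corner_front_right in the frame of tape_outline between -0.0595 and 0.0595 m and y of corner_front_right in the frame of tape_outline between -0.099 and 0.099 m and x of corner_back_left in the frame of tape_outline between -0.0595 and 0.0595 m and y of corner_back_left in the frame of tape_outline between -0.099 and 0.099 m and x of corner_back_right in the frame of tape_outline between -0.0595 and 0.0595 m and y of corner_back_right in the frame of tape_outline between -0.099 and 0.099 m and value of joint slide_box_lid below 0.06 rad), for 0.2 s.
At the end, for the whole second after the job is handed in: All four lower corners of the slide box lie inside the tape rectangle (at most 3 mm over the tape's inner edge), the lid is shut to within 0.06 rad, and the box is at rest (all of step 2 and linear speed of slide_box below 0.01 m/s and angular speed of slide_box below 0.05 rad/s); the robot touches nothing.
It fails at once if the slide box is lifted more than 10 mm off the table or tipped more than 0.15 rad (height (world z) of slide_box above 0.01 m or angle between slide_box's own z axis and vertical above 0.15 rad).
It fails at once if a bystander (carton, tip box, timer, stamp, tape roll, bottle) is moved more than 20 mm or tipped over (distance of any of white_carton, tip_box, timer, stamp_black, tape_roll, reagent_bottle from where it was at the start of the episode above 0.02 m or angle between any of white_carton, tip_box, timer, stamp_black, tape_roll, reagent_bottle's own z axis and vertical above 0.4 rad).
It also fails if it takes over 72 s, if anything falls off the work surface, if the arm or the gripper's body presses on something with over 40 N, if the wrist force passes 120 N, or if a joint passes its speed limit or range.

## Working session

There is one attempt and no reset: what is moved stays moved. The work goes in short steps, Python scripts to look and compute and a shell command to move; the robot and the scene stay as the last step left them, time stands still between calls to the robot, and variables do not carry over. Pictures are saved under pics/ and viewed, at most 14 in all, crops included, and the job is handed in when it is done.

```bash
mkdir -p pics; python3 - <<'E'
from station import *
import cv2,numpy as np
s=sense();print(s['time_s'],s['tcp_pos'],s['ee_rot'],s['gripper_width'])
for n in('top','side'):
    p=capture(n);cv2.imwrite(f'pics/{n}0.png',p['color'][:,:,::-1])
    print(n,p['mtx'].tolist(),np.round(p['world_to_cam'],3).tolist(),[k for k in p])
    for l in('slide_box','slide_box_lid','tape_outline','lid_edge','white_carton','tip_box','timer','stamp_black','tape_roll','reagent_bottle'):
        r=search_frame(p,l); print(l,[(np.round(q['centre']).tolist(),round(q['conf'],2)) for q in r[:2]])
E
```

```text
0.0 [ 0.2186815  -0.58486658  0.22146601] [[-9.36759959e-01 -3.49971632e-01 -7.97221725e-04]
 [-3.49972536e-01  9.36757869e-01  1.97957330e-03]
 [ 5.40092273e-05  2.13339071e-03 -9.99997723e-01]] 1.0008861715253397
top [[445.86002625250507, 0.0, 279.6101496610339], [0.0, 445.86002625250507, 208.16882109969538], [0.0, 0.0, 1.0]] [[-0.019, -1.0, -0.001, -0.045], [0.981, -0.019, 0.191, -0.546], [-0.191, 0.003, 0.982, -1.03], [0.0, 0.0, 0.0, 1.0]] ['color', 'mtx', 'world_to_cam', 'shot']
slide_box [([237.0, 246.0], 0.86), ([208.0, 145.0], 0.3)]
slide_box_lid [([240.0, 231.0], 0.71)]
tape_outline [([304.0, 196.0], 0.65)]
lid_edge [([241.0, 228.0], 0.61)]
white_carton [([210.0, 144.0], 0.8), ([169.0, 199.0], 0.16)]
tip_box [([169.0, 202.0], 0.62)]
timer [([390.0, 252.0], 0.87)]
stamp_black [([207.0, 180.0], 0.59)]
tape_roll [([365.0, 294.0], 0.54)]
reagent_bottle [([168.0, 152.0], 0.64), ([241.0, 249.0], 0.31)]
side [[516.0944990716686, 0.0, 284.27359446686023], [0.0, 516.0944990716686, 208.67466652739927], [0.0, 0.0, 1.0]] [[-0.708, -0.706, -0.001, 0.343], [0.612, -0.613, 0.499, -0.382], [-0.353, 0.353, 0.866, -0.901], [0.0, 0.0, 0.0, 1.0]] ['color', 'mtx', 'world_to_cam', 'shot']
slide_box [([275.0, 263.0], 0.73)]
slide_box_lid [([274.0, 266.0], 0.63)]
tape_outline [([329.0, 210.0], 0.87), ([274.0, 267.0], 0.25)]
lid_edge [([267.0, 245.0], 0.77)]
white_carton [([165.0, 208.0], 0.69)]
tip_box [([170.0, 284.0], 0.57)]
timer [([401.0, 168.0], 0.89)]
stamp_black [([191.0, 236.0], 0.7)]
tape_roll [([418.0, 215.0], 0.79)]
reagent_bottle [([131.0, 242.0], 0.68)]
```

View pics/top0.png

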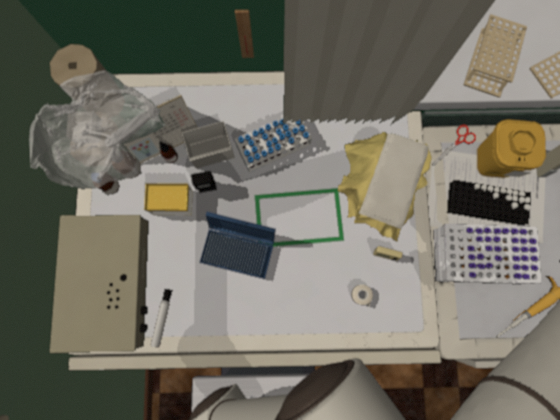

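View pics/side0.png

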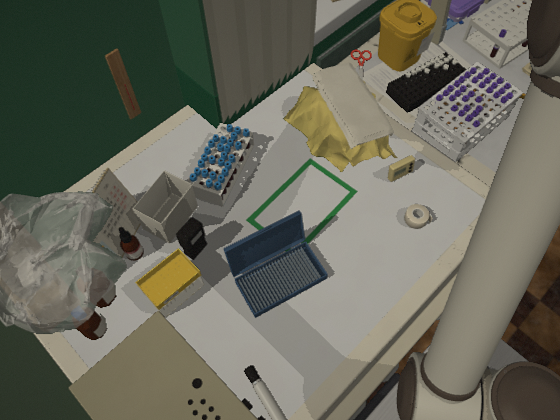

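```bash
cat > h.py <<'E'
from station import *
import cv2,numpy as np
from scipy.optimize import minimize
def proj(p,X):
    c=np.c_[X,np.ones(len(X))]@p['world_to_cam'].T
    u=(np.c_[c[:,0],-c[:,1],-c[:,2]])@p['mtx'].T
    return u[:,:2]/u[:,2:]
def unproj(p,uv,z=0):
    R=p['world_to_cam'][:3,:3];t=p['world_to_cam'][:3,3]
    d=np.c_[uv,np.ones(len(uv))]@np.linalg.inv(p['mtx']).T; d=(d*[1,-1,-1])@R
    o=-R.T@t
    return o+d*((z-o[2])/d[:,2])[:,None]
def cube(a,b): return np.array([[x,y,z] for x in(a[0],b[0]) for y in(a[1],b[1]) for z in(a[2],b[2])],float)
def model(q):
    x,y,yaw,th=q; c,s=np.cos(yaw),np.sin(yaw)
    B=cube((-.041,-.0825,0),(.044,.0825,.022)); L=cube((-.086,-.0825,0),(-.001,.0825,.010))
    ct,st=np.cos(th),np.sin(th)
    L=np.c_[.045+L[:,0]*ct+L[:,2]*st, L[:,1], .022-L[:,0]*st+L[:,2]*ct]
    f=lambda P:P@np.array([[c,s,0],[-s,c,0],[0,0,1]])+[x,y,0]
    return f(B),f(L)
def render(p,q):
    m=np.zeros((840,1120),np.uint8)
    for P in model(q): cv2.fillConvexPoly(m,cv2.convexHull(np.round(proj(p,P)*32).astype(np.int32)),1,shift=4)
    return m
def fit(views,q0):
    ms=[]
    for p in views:
        r=regions_of(p,'slide_box'); print('conf',[round(k['conf'],2) for k in r[:2]],r[0]['region'].sum())
        ms.append(cv2.resize(r[0]['region'].astype(np.uint8),(1120,840),interpolation=0))
    S=np.array([.01,.01,.08,.15])
    def cost(d):
        e=0
        for p,m in zip(views,ms):
            g=render(p,q0+d*S); e+=1-(g&m).sum()/(g|m).sum()
        return e
    best=None
    for k in (np.zeros(4),np.array([.5,-.5,1,-1.]),np.array([-.5,.5,-1,1.])):
        r=minimize(cost,k,method='Nelder-Mead',options=dict(initial_simplex=np.vstack([k,k+np.eye(4)*1.5]),xatol=.01,fatol=1e-4))
        if best is None or r.fun<best.fun: best=r
    return q0+best.x*S,best.fun
def greens(p,tag=''):
    h=cv2.cvtColor(p['color'],cv2.COLOR_RGB2HSV)
    return cv2.inRange(h,(55,120,60),(90,255,255))
E
python3 - <<'E'
from h import *
V=[capture('top'),capture('side')]
for p,c in zip(V,((300,217),(300,200))):
    r=regions_of(p,'tape_outline')[0]; m=cv2.dilate(r['region'].astype(np.uint8),np.ones((7,7)))&(greens(p)>0)
    v,u=np.nonzero(m); W=unproj(p,np.c_[u,v])[:,:2]
    # remove speckle
    b=cv2.minAreaRect(W.astype(np.float32)*1000); print('tape',r['conf'],len(W),b)
    b=cv2.minAreaRect(W.astype(np.float32)[np.random.rand(len(W))<1]*1000)
q0=np.array([*unproj(V[0],[[237,252]])[0,:2],0.,1.7]);print(q0)
for vs in(V,V[:1],V[1:]): print(fit(vs,q0))
for l in('white_carton','tip_box','timer','stamp_black','tape_roll','reagent_bottle'):
    print(l,[np.round(unproj(p,[search_frame(p,l)[0]['centre']],.03)[0,:2],3) if search_frame(p,l) else 0 for p in V])
E
```

```text
tape 0.92 420 ((530.5309448242188, -103.1811294555664), (130.3626251220703, 209.27796936035156), 3.925950527191162)
tape 0.75 905 ((532.6394653320312, -103.04583740234375), (134.54017639160156, 213.3144073486328), 3.842623472213745)
[0.44545425 0.05290188 0.         1.7       ]
conf [0.84] 3659
conf [0.81] 6298
(array([ 0.4390056 ,  0.05333625, -0.26718359,  1.79202737]), np.float64(0.061285741494435))
conf [0.84] 3659
(array([ 0.43645211,  0.05446002, -0.27637292,  1.82722412]), np.float64(0.02160848132892157))
conf [0.81] 6298
(array([ 0.44025396,  0.05235966, -0.26092152,  1.78032706]), np.float64(0.01774706505948409))
white_carton [array([0.715, 0.12 ]), array([0.723, 0.116])]
tip_box [array([0.574, 0.224]), array([0.581, 0.221])]
timer [array([ 0.439, -0.316]), array([ 0.434, -0.313])]
stamp_black [array([0.62, 0.13]), array([0.631, 0.123])]
tape_roll [array([ 0.34 , -0.251]), array([0.466, 0.048])]
reagent_bottle [array([0.693, 0.233]), array([0.702, 0.212])]
```

```bash
cat >> h.py <<'E'
from scipy.spatial.transform import Rotation as Ro
def rot(ydir_deg,tilt_deg,tiltdir_deg=0):
    "tool y along heading ydir; tool z leans from down towards heading tiltdir"
    t,a,b=np.radians([tilt_deg,tiltdir_deg,ydir_deg])
    z=np.array([np.sin(t)*np.cos(a),np.sin(t)*np.sin(a),-np.cos(t)])
    y=np.array([np.cos(b),np.sin(b),0]); y-=z*(y@z); y/=np.linalg.norm(y)
    return np.c_[np.cross(y,z),y,z]
def delta(pos,R):
    s=sense(); d=(np.array(pos)-s['tcp_pos'])/.25
    r=Ro.from_matrix(R@np.array(s['ee_rot']).T).as_rotvec()/np.pi
    print('shift',np.round(d,3),'turn',np.round(r,4))
E
python3 - <<'E'
from h import *
delta((.4534,.1813,.13),rot(164.7,25,-105.3))
E
python3 -m pendant '[{"x":0.04,"y":0.22,"claw":0.4},{"x":0.08,"y":0.44,"claw":0.4},{"x":0.12,"y":0.66,"claw":0.4},{"x":0.16,"y":0.88,"claw":0.4},{"x":0.19,"y":1,"claw":0.4},{"x":0.19,"y":1,"claw":0.4},{"x":0.19,"y":1,"claw":0.4},{"x":0.19,"y":1,"claw":0.4}]'
```

```text
shift [ 0.938  3.067 -0.37 ] turn [-0.1064  0.0972  0.2962]$[0]: bad value
```

```bash

python3 -m pendant '[{"x":0.06,"y":0.22,"z":0,"rx":0,"ry":0,"rz":0.03,"claw":0.4},{"x":0.12,"y":0.44,"z":0,"rx":0,"ry":0,"rz":0.06,"claw":0.4},{"x":0.18,"y":0.66,"z":0,"rx":0,"ry":0,"rz":0.09,"claw":0.4},{"x":0.24,"y":0.88,"z":0,"rx":0,"ry":0,"rz":0.12,"claw":0.4},{"x":0.3,"y":1,"z":0,"rx":0,"ry":0,"rz":0.15,"claw":0.4},{"x":0.3,"y":1,"z":0,"rx":0,"ry":0,"rz":0.15,"claw":0.4},{"x":0.3,"y":1,"z":0,"rx":0,"ry":0,"rz":0.15,"claw":0.4},{"x":0.3,"y":1,"z":0,"rx":0,"ry":0,"rz":0.15,"claw":0.4}]'
```

```text
time_s: 3.7
tcp_pos: [0.2936, -0.3361, 0.2224]
ee_rot: [[-0.677, -0.736, -0.0], [-0.736, 0.677, 0.0], [0.0, 0.0, -1.0]]
wrist_force: [0.1, -0.5, -1.2]
gripper_width: 0.405
gripper_force: 0.0
```

```bash

python3 -m pendant '[{"x":0.06,"y":0.2,"z":0,"rx":0,"ry":0,"rz":0.03,"claw":0.4},{"x":0.12,"y":0.4,"z":0,"rx":0,"ry":0,"rz":0.06,"claw":0.4},{"x":0.18,"y":0.6,"z":0,"rx":0,"ry":0,"rz":0.09,"claw":0.4},{"x":0.24,"y":0.8,"z":0,"rx":0,"ry":0,"rz":0.12,"claw":0.4},{"x":0.3,"y":1,"z":0,"rx":0,"ry":0,"rz":0.15,"claw":0.4},{"x":0.3,"y":1,"z":0,"rx":0,"ry":0,"rz":0.15,"claw":0.4},{"x":0.3,"y":1,"z":0,"rx":0,"ry":0,"rz":0.15,"claw":0.4},{"x":0.3,"y":1,"z":0,"rx":0,"ry":0,"rz":0.15,"claw":0.4}]'
python3 - <<'E'
from h import *
delta((.4534,.1813,.13),rot(164.7,25,-105.3))
E
```

```text
time_s: 4.7
tcp_pos: [0.3685, -0.0866, 0.2223]
ee_rot: [[-0.27, -0.963, -0.001], [-0.963, 0.27, -0.0], [0.0, 0.001, -1.0]]
wrist_force: [-0.5, 0.1, 1.1]
gripper_width: 0.4
gripper_force: 0.0
shift [ 0.339  1.072 -0.369] turn [-0.1338  0.0369  0.0021]
```

```bash

python3 -m pendant '[{"x":0.07,"y":0.2,"z":0,"rx":-0.027,"ry":0.007,"rz":0,"claw":0.4},{"x":0.14,"y":0.4,"z":0,"rx":-0.054,"ry":0.014,"rz":0,"claw":0.4},{"x":0.2,"y":0.6,"z":0,"rx":-0.08,"ry":0.022,"rz":0,"claw":0.4},{"x":0.27,"y":0.8,"z":0,"rx":-0.107,"ry":0.029,"rz":0,"claw":0.4},{"x":0.34,"y":1,"z":0,"rx":-0.134,"ry":0.037,"rz":0.002,"claw":0.4},{"x":0.34,"y":1,"z":-0.15,"rx":-0.134,"ry":0.037,"rz":0.002,"claw":0.4},{"x":0.34,"y":1,"z":-0.4,"rx":-0.134,"ry":0.037,"rz":0.002,"claw":0.4},{"x":0.34,"y":1,"z":-0.4,"rx":-0.134,"ry":0.037,"rz":0.002,"claw":0.4}]'
python3 - <<'E'
from h import *
p=capture('side');cv2.imwrite('pics/s1.png',p['color'][:,:,::-1])
delta((.4534,.18,.009),rot(164.7,25,-105.3))
E
```

```text
time_s: 5.7
tcp_pos: [0.452, 0.1612, 0.1194]
ee_rot: [[-0.236, -0.964, -0.12], [-0.871, 0.265, -0.415], [0.432, 0.007, -0.902]]
wrist_force: [-0.4, 0.0, -0.6]
gripper_width: 0.396
gripper_force: 0.0
shift [-0.002  0.069 -0.453] turn [ 0.0013 -0.0012 -0.0003]
```

View pics/s1.png

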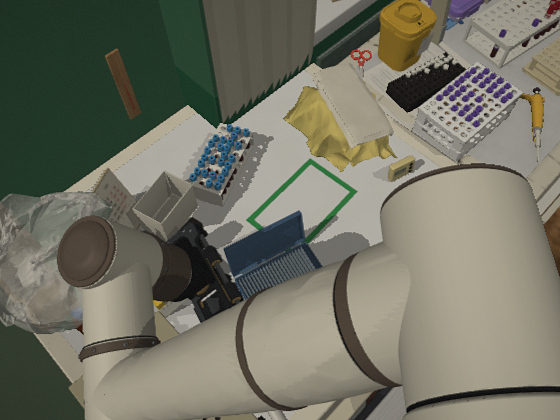

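```bash

python3 -m pendant '[{"x":0,"y":0.04,"z":0,"rx":0.132,"ry":-0.037,"rz":0,"claw":0},{"x":0,"y":0.04,"z":0,"rx":0.132,"ry":-0.037,"rz":0,"claw":0},{"x":0,"y":0.04,"z":0,"rx":0.132,"ry":-0.037,"rz":0,"claw":0},{"x":0,"y":0.04,"z":0,"rx":0.132,"ry":-0.037,"rz":0,"claw":0},{"x":0,"y":0.04,"z":0,"rx":0.132,"ry":-0.037,"rz":0,"claw":0},{"x":0,"y":0.04,"z":0,"rx":0.132,"ry":-0.037,"rz":0,"claw":0},{"x":0,"y":0.04,"z":0,"rx":0.132,"ry":-0.037,"rz":0,"claw":0},{"x":0,"y":0.04,"z":0,"rx":0.132,"ry":-0.037,"rz":0,"claw":0}]'
python3 - <<'E'
from h import *
delta((.4507,.1717,.006),rot(74.7,0)); print(sense()['joints'])
E
```

```text
time_s: 6.75
tcp_pos: [0.4539, 0.1749, 0.1223]
ee_rot: [[-0.261, -0.965, 0.001], [-0.965, 0.261, -0.007], [0.007, -0.003, -1.0]]
wrist_force: [0.3, 0.9, -0.0]
gripper_width: 0.007
gripper_force: 0.0
shift [-0.013 -0.013 -0.465] turn [ 0.002  -0.0017 -0.5009]
[ 40.47948248  14.67534347 -26.79309925   0.45611279 -48.7736058
 -55.91662396]
```

```bash

python3 -m pendant '[{"x":0,"y":0,"z":0,"rx":0,"ry":0,"rz":-0.5,"claw":0},{"x":0,"y":0,"z":0,"rx":0,"ry":0,"rz":-0.5,"claw":0},{"x":0,"y":0,"z":0,"rx":0,"ry":0,"rz":-0.5,"claw":0},{"x":0,"y":0,"z":0,"rx":0,"ry":0,"rz":-0.5,"claw":0},{"x":0,"y":0,"z":0,"rx":0,"ry":0,"rz":-0.5,"claw":0},{"x":0,"y":0,"z":0,"rx":0,"ry":0,"rz":-0.5,"claw":0},{"x":0,"y":0,"z":0,"rx":0,"ry":0,"rz":-0.5,"claw":0},{"x":0,"y":0,"z":0,"rx":0,"ry":0,"rz":-0.5,"claw":0}]'
python3 - <<'E'
from h import *
delta((.4507,.1717,.006),rot(74.7,0)); 
V=[capture('top'),capture('side')]
cv2.imwrite('pics/s2.png',V[1]['color'][:,:,::-1])
E
```

```text
time_s: 7.75
tcp_pos: [0.4538, 0.1747, 0.1223]
ee_rot: [[-0.98, 0.198, -0.007], [0.198, 0.98, -0.002], [0.006, -0.004, -1.0]]
wrist_force: [-1.0, -0.1, 0.3]
gripper_width: 0.008
gripper_force: 0.0
shift [-0.013 -0.012 -0.465] turn [ 0.0006 -0.0023 -0.0214]
```

View pics/s2.png

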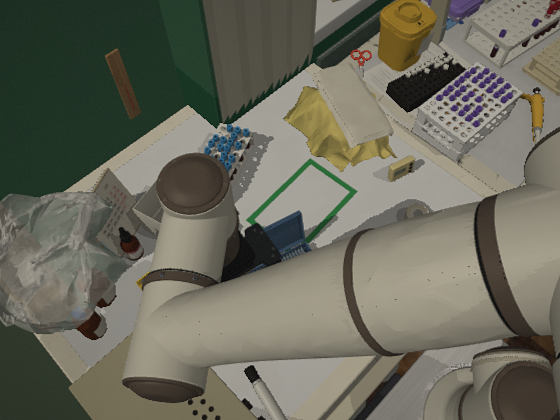

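```bash

python3 -m pendant '[{"x":0.084,"y":0,"z":-0.1,"rx":0,"ry":0,"rz":0,"claw":0},{"x":0.084,"y":0,"z":-0.3,"rx":0,"ry":0,"rz":0,"claw":0},{"x":0.084,"y":0,"z":-0.465,"rx":0,"ry":0,"rz":0,"claw":0},{"x":0.084,"y":-0.06,"z":-0.465,"rx":0,"ry":0,"rz":0,"claw":0},{"x":0.084,"y":-0.12,"z":-0.465,"rx":0,"ry":0,"rz":0,"claw":0},{"x":0.084,"y":-0.18,"z":-0.465,"rx":0,"ry":0,"rz":0,"claw":0},{"x":0.084,"y":-0.24,"z":-0.465,"rx":0,"ry":0,"rz":0,"claw":0},{"x":0.084,"y":-0.3,"z":-0.465,"rx":0,"ry":0,"rz":0,"claw":0}]'
python3 - <<'E'
from h import *
V=[capture('top'),capture('side')]
cv2.imwrite('pics/s3.png',np.vstack([V[0]['color'][130:320,80:480],V[1]['color'][150:340,100:500]])[:,:,::-1])
E
```

```text
time_s: 8.85
tcp_pos: [0.476, 0.0992, 0.0072]
ee_rot: [[-0.981, 0.193, -0.004], [0.193, 0.981, 0.0], [0.003, -0.001, -1.0]]
wrist_force: [1.1, 2.6, 1.6]
gripper_width: 0.002
gripper_force: 1.7
```

View pics/s3.png

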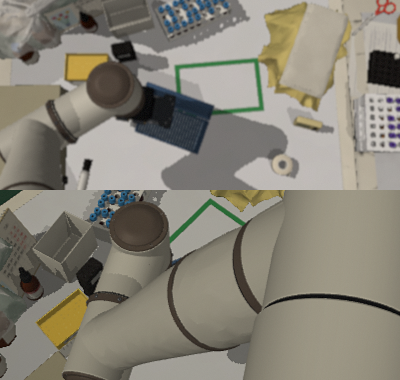

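```bash

python3 -m pendant '[{"x":0,"y":0.06,"z":0,"rx":0,"ry":0,"rz":0,"claw":0},{"x":0,"y":0.06,"z":0.25,"rx":0,"ry":0,"rz":0,"claw":0},{"x":0,"y":0.06,"z":0.5,"rx":0,"ry":0,"rz":0,"claw":0},{"x":-0.1,"y":0.06,"z":0.75,"rx":0,"ry":0,"rz":0,"claw":0},{"x":-0.3,"y":0.1,"z":0.8,"rx":0,"ry":0,"rz":0,"claw":0},{"x":-0.5,"y":0.2,"z":0.8,"rx":0,"ry":0,"rz":0,"claw":0},{"x":-0.5,"y":0.3,"z":0.8,"rx":0,"ry":0,"rz":0,"claw":0},{"x":-0.5,"y":0.3,"z":0.8,"rx":0,"ry":0,"rz":0,"claw":0}]'
cat >> h.py <<'E'
T=np.array([.532,-.103,np.radians(3.88)])
def report(q):
    c,s=np.cos(T[2]),np.sin(T[2]); Rt=np.array([[c,s],[-s,c]])
    cb,sb=np.cos(q[2]),np.sin(q[2])
    C=np.array([[x,y] for x in(-.041,.044) for y in(.082,-.082)])@np.array([[cb,sb],[-sb,cb]])+q[:2]
    print('box',np.round(q,3),'yaw deg',round(np.degrees(q[2]),1)); print('corners in tape FL FR BL BR',(np.round((C-T[:2])@Rt.T,4)).tolist())
E
python3 - <<'E'
from h import *
V=[capture('top'),capture('side')]
q,f=fit(V[:1],np.array([.445,.01,-.3,1.8])); print(f); report(q)
q,f=fit(V[1:],np.array([.445,.01,-.3,1.8])); print(f); report(q)
cv2.imwrite('pics/s4.png',np.vstack([V[0]['color'][130:320,80:480],V[1]['color'][150:340,100:500]])[:,:,::-1])
E
```

```text
time_s: 9.95
tcp_pos: [0.3493, 0.1763, 0.2067]
ee_rot: [[-0.982, 0.189, -0.006], [0.189, 0.982, -0.001], [0.006, -0.003, -1.0]]
wrist_force: [0.3, -0.4, 0.2]
gripper_width: 0.006
gripper_force: 0.0
conf [0.75, 0.45] 3480
0.02383302778169516
box [ 0.43   0.013 -0.368  1.771] yaw deg -21.1
corners in tape FL FR BL BR [[-0.0961, 0.2142], [-0.1654, 0.0656], [-0.0191, 0.1783], [-0.0883, 0.0297]]
conf [0.76] 1648
0.4933035714285714
box [ 0.453 -0.068  0.863 -0.357] yaw deg 49.5
corners in tape FL FR BL BR [[-0.164, 0.0682], [-0.0469, -0.0466], [-0.1046, 0.1289], [0.0126, 0.0141]]
```

View pics/s4.png

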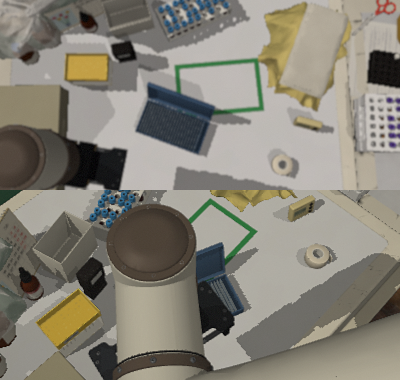

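```bash

python3 -m pendant '[{"x":0.2,"y":-0.1,"z":0,"rx":0,"ry":0,"rz":0,"claw":0},{"x":0.398,"y":-0.19,"z":-0.2,"rx":0,"ry":0,"rz":0,"claw":0},{"x":0.398,"y":-0.19,"z":-0.42,"rx":0,"ry":0,"rz":0,"claw":0},{"x":0.398,"y":-0.19,"z":-0.64,"rx":0,"ry":0,"rz":0,"claw":0},{"x":0.398,"y":-0.19,"z":-0.8,"rx":0,"ry":0,"rz":0,"claw":0},{"x":0.398,"y":-0.19,"z":-0.8,"rx":0,"ry":0,"rz":0,"claw":0},{"x":0.398,"y":-0.25,"z":-0.8,"rx":0,"ry":0,"rz":0,"claw":0},{"x":0.398,"y":-0.31,"z":-0.8,"rx":0,"ry":0,"rz":0,"claw":0}]'
python3 -m pendant '[{"x":0,"y":-0.04,"z":0,"rx":0,"ry":0,"rz":0,"claw":0},{"x":0,"y":-0.08,"z":0,"rx":0,"ry":0,"rz":0,"claw":0},{"x":0,"y":-0.12,"z":0,"rx":0,"ry":0,"rz":0,"claw":0},{"x":0,"y":-0.12,"z":0,"rx":0,"ry":0,"rz":0,"claw":0},{"x":0,"y":-0.08,"z":0.05,"rx":0,"ry":0,"rz":0,"claw":0},{"x":0,"y":-0.04,"z":0.3,"rx":0,"ry":0,"rz":0,"claw":0},{"x":-0.2,"y":0.05,"z":0.5,"rx":0,"ry":0,"rz":0,"claw":0},{"x":-0.4,"y":0.15,"z":0.5,"rx":0,"ry":0,"rz":0,"claw":0}]'
python3 - <<'E'
from h import *
V=[capture('top')]
q,f=fit(V[:1],np.array([.445,-.03,-.1,1.8])); print(f); report(q)
cv2.imwrite('pics/s5.png',V[0]['color'][130:320,80:480,::-1])
E
```

```text
time_s: 11.15
tcp_pos: [0.4501, 0.0966, 0.0071]
ee_rot: [[-0.981, 0.193, -0.004], [0.193, 0.981, -0.0], [0.004, -0.001, -1.0]]
wrist_force: [0.2, 2.2, -1.6]
gripper_width: 0.006
gripper_force: 1.0
time_s: 12.15
tcp_pos: [0.3527, 0.1354, 0.134]
ee_rot: [[-0.981, 0.194, -0.001], [0.194, 0.981, 0.002], [0.002, 0.002, -1.0]]
wrist_force: [0.0, 1.5, -0.3]
gripper_width: 0.006
gripper_force: 0.0
conf [0.89] 3523
0.023020579002441588
box [ 0.429 -0.028 -0.381  1.777] yaw deg -21.8
corners in tape FL FR BL BR [[-0.0986, 0.1738], [-0.1697, 0.026], [-0.022, 0.1369], [-0.0932, -0.0108]]
```

```bash

python3 -m pendant '[{"x":0.02,"y":-0.16,"z":0,"rx":0,"ry":0,"rz":-0.02,"claw":1},{"x":0.02,"y":-0.32,"z":0,"rx":0,"ry":0,"rz":-0.04,"claw":1},{"x":0.02,"y":-0.48,"z":0,"rx":0,"ry":0,"rz":-0.059,"claw":1},{"x":0.02,"y":-0.626,"z":0,"rx":0,"ry":0,"rz":-0.059,"claw":1},{"x":0.02,"y":-0.626,"z":-0.2,"rx":0,"ry":0,"rz":-0.059,"claw":1},{"x":0.02,"y":-0.626,"z":-0.4,"rx":0,"ry":0,"rz":-0.059,"claw":1},{"x":0.02,"y":-0.626,"z":-0.506,"rx":0,"ry":0,"rz":-0.059,"claw":1},{"x":0.02,"y":-0.626,"z":-0.506,"rx":0,"ry":0,"rz":-0.059,"claw":1}]'
python3 - <<'E'
from h import *
delta((.3747,-.0278,.007),rot(68.2,0));delta((.4773,-.0667,.007),rot(93.88,0)); print(sense()['joints'])
E
```

```text
time_s: 13.25
tcp_pos: [0.3557, -0.0238, 0.0033]
ee_rot: [[-0.929, 0.37, -0.012], [0.37, 0.929, -0.003], [0.01, -0.007, -1.0]]
wrist_force: [-0.2, -0.3, 0.7]
gripper_width: 0.834
gripper_force: 0.0
shift [ 0.076 -0.016  0.015] turn [ 0.0009 -0.0039 -0.0004]
shift [ 0.486 -0.172  0.015] turn [ 0.0018 -0.0036  0.1422]
[  22.69654137   16.98364429  -50.92894269   -0.30054532  -22.79936126
 -134.14090991]
```

```bash

python3 -m pendant '[{"x":0.03,"y":-0.01,"z":0.012,"rx":0,"ry":0,"rz":0,"claw":1},{"x":0.076,"y":-0.016,"z":0.012,"rx":0,"ry":0,"rz":0,"claw":1},{"x":0.11,"y":-0.029,"z":0.012,"rx":0,"ry":0,"rz":0.012,"claw":1},{"x":0.144,"y":-0.042,"z":0.012,"rx":0,"ry":0,"rz":0.024,"claw":1},{"x":0.178,"y":-0.055,"z":0.012,"rx":0,"ry":0,"rz":0.036,"claw":1},{"x":0.212,"y":-0.068,"z":0.012,"rx":0,"ry":0,"rz":0.048,"claw":1},{"x":0.247,"y":-0.081,"z":0.012,"rx":0,"ry":0,"rz":0.06,"claw":1},{"x":0.281,"y":-0.094,"z":0.012,"rx":0,"ry":0,"rz":0.071,"claw":1}]'
python3 - <<'E'
from h import *
V=[capture('top'),capture('side')]
cv2.imwrite('pics/s6.png',np.vstack([V[0]['color'][130:320,80:480],V[1]['color'][150:340,100:500]])[:,:,::-1])
q,f=fit(V[:1],np.array([.475,-.035,-.15,1.8])); print(f); report(q)
delta((.4773,-.0667,.007),rot(93.88,0))
E
```

```text
time_s: 14.25
tcp_pos: [0.4266, -0.0473, 0.0081]
ee_rot: [[-0.988, 0.155, -0.009], [0.156, 0.988, -0.002], [0.008, -0.004, -1.0]]
wrist_force: [-2.4, 0.4, -0.1]
gripper_width: 1.003
gripper_force: 1.5
conf [0.65] 1600
0.36483697895171274
box [ 0.528 -0.042 -0.134 -0.599] yaw deg -7.7
corners in tape FL FR BL BR [[-0.0236, 0.1498], [-0.0564, -0.0109], [0.0597, 0.1327], [0.0268, -0.0279]]
shift [ 0.196 -0.08  -0.005] turn [ 0.0006 -0.0013  0.0717]
```

View pics/s6.png

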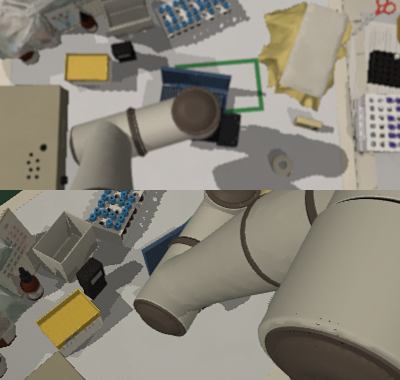

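```bash

python3 -m pendant '[{"x":0.033,"y":-0.013,"z":0,"rx":0,"ry":0,"rz":0.012,"claw":1},{"x":0.066,"y":-0.027,"z":0,"rx":0,"ry":0,"rz":0.024,"claw":1},{"x":0.098,"y":-0.04,"z":0,"rx":0,"ry":0,"rz":0.036,"claw":1},{"x":0.13,"y":-0.053,"z":0,"rx":0,"ry":0,"rz":0.048,"claw":1},{"x":0.163,"y":-0.067,"z":0,"rx":0,"ry":0,"rz":0.06,"claw":1},{"x":0.196,"y":-0.08,"z":0,"rx":0,"ry":0,"rz":0.072,"claw":1},{"x":0.196,"y":-0.08,"z":0,"rx":0,"ry":0,"rz":0.072,"claw":1},{"x":0.15,"y":-0.08,"z":0,"rx":0,"ry":0,"rz":0.072,"claw":1}]'
python3 -m pendant '[{"x":-0.05,"y":0,"z":0.1,"rx":0,"ry":0,"rz":0,"claw":0},{"x":-0.1,"y":0.2,"z":0.3,"rx":0,"ry":0,"rz":0,"claw":0},{"x":-0.15,"y":0.4,"z":0.5,"rx":0,"ry":0,"rz":0,"claw":0},{"x":-0.2,"y":0.6,"z":0.6,"rx":0,"ry":0,"rz":0,"claw":0},{"x":-0.25,"y":0.8,"z":0.6,"rx":0,"ry":0,"rz":0,"claw":0},{"x":-0.25,"y":0.9,"z":0.6,"rx":0,"ry":0,"rz":0,"claw":0},{"x":-0.25,"y":0.9,"z":0.6,"rx":0,"ry":0,"rz":0,"claw":0},{"x":-0.25,"y":0.9,"z":0.6,"rx":0,"ry":0,"rz":0,"claw":0}]'
python3 - <<'E'
from h import *
V=[capture('top'),capture('side')]
q,f=fit(V[:1],np.array([.526,-.043,.068,1.8])); print(f); report(q)
q,f=fit(V[1:],np.array([.526,-.043,.068,1.8])); print(f); report(q)
E
```

```text
time_s: 15.4
tcp_pos: [0.4661, -0.0664, 0.0079]
ee_rot: [[-0.998, -0.069, -0.002], [-0.069, 0.998, -0.003], [0.002, -0.003, -1.0]]
wrist_force: [0.1, 0.6, -0.2]
gripper_width: 0.999
gripper_force: 0.0
time_s: 16.4
tcp_pos: [0.4017, 0.1578, 0.1573]
ee_rot: [[-0.998, -0.07, -0.006], [-0.07, 0.998, -0.003], [0.006, -0.003, -1.0]]
wrist_force: [0.1, -1.2, 0.8]
gripper_width: 0.171
gripper_force: 0.0
conf [0.67] 3653
0.022788383974186588
box [ 0.526 -0.044  0.074  1.779] yaw deg 4.2
corners in tape FL FR BL BR [[-0.0434, 0.1413], [-0.0425, -0.0227], [0.0416, 0.1418], [0.0425, -0.0222]]
conf [0.64, 0.44] 2415
0.2897455089820359
box [ 0.563 -0.092  1.292  0.235] yaw deg 74.0
corners in tape FL FR BL BR [[-0.0597, -0.0016], [0.0946, -0.0573], [-0.0308, 0.0783], [0.1234, 0.0227]]
```

```bash

python3 -m pendant '[{"x":0.2,"y":-0.19,"z":0,"rx":0,"ry":0,"rz":0,"claw":0},{"x":0.4,"y":-0.37,"z":0,"rx":0,"ry":0,"rz":0,"claw":0},{"x":0.496,"y":-0.375,"z":-0.1,"rx":0,"ry":0,"rz":0,"claw":0},{"x":0.496,"y":-0.375,"z":-0.3,"rx":0,"ry":0,"rz":0,"claw":0},{"x":0.496,"y":-0.375,"z":-0.5,"rx":0,"ry":0,"rz":0,"claw":0},{"x":0.496,"y":-0.375,"z":-0.598,"rx":0,"ry":0,"rz":0,"claw":0},{"x":0.496,"y":-0.375,"z":-0.598,"rx":0,"ry":0,"rz":0,"claw":0},{"x":0.496,"y":-0.375,"z":-0.598,"rx":0,"ry":0,"rz":0,"claw":0}]'
python3 - <<'E'
from h import *
delta((.5319,-.0053,.007),rot(94,0))
E
```

```text
time_s: 17.6
tcp_pos: [0.5272, 0.0645, 0.0089]
ee_rot: [[-0.998, -0.07, -0.004], [-0.07, 0.998, -0.003], [0.004, -0.003, -1.0]]
wrist_force: [0.0, 0.6, -0.3]
gripper_width: 0.009
gripper_force: 0.0
shift [ 0.019 -0.279 -0.008] turn [ 0.0009 -0.0013  0.    ]
```

```bash

python3 -m pendant '[{"x":0.003,"y":-0.04,"z":0,"rx":0,"ry":0,"rz":0,"claw":0},{"x":0.006,"y":-0.08,"z":0,"rx":0,"ry":0,"rz":0,"claw":0},{"x":0.008,"y":-0.12,"z":0,"rx":0,"ry":0,"rz":0,"claw":0},{"x":0.011,"y":-0.16,"z":0,"rx":0,"ry":0,"rz":0,"claw":0},{"x":0.014,"y":-0.2,"z":0,"rx":0,"ry":0,"rz":0,"claw":0},{"x":0.016,"y":-0.24,"z":0,"rx":0,"ry":0,"rz":0,"claw":0},{"x":0.019,"y":-0.275,"z":0,"rx":0,"ry":0,"rz":0,"claw":0},{"x":0.019,"y":-0.275,"z":0,"rx":0,"ry":0,"rz":0,"claw":0}]'
python3 -m pendant '[{"x":0,"y":0.05,"z":0,"rx":0,"ry":0,"rz":0,"claw":0},{"x":0,"y":0.1,"z":0.2,"rx":0,"ry":0,"rz":0,"claw":0},{"x":0,"y":0.1,"z":0.42,"rx":0,"ry":0,"rz":0,"claw":0},{"x":0,"y":0.1,"z":0.66,"rx":0,"ry":0,"rz":0,"claw":0},{"x":0,"y":0.3,"z":0.8,"rx":0,"ry":0,"rz":0,"claw":0},{"x":0,"y":0.55,"z":0.8,"rx":0,"ry":0,"rz":0,"claw":0},{"x":0,"y":0.6,"z":0.8,"rx":0,"ry":0,"rz":0,"claw":0},{"x":0,"y":0.6,"z":0.8,"rx":0,"ry":0,"rz":0,"claw":0}]'
python3 - <<'E'
from h import *
V=[capture('top'),capture('side')]
for v in(V[:1],V[1:]):
  q,f=fit(v,np.array([.532,-.103,.068,1.8])); print(f); report(q)
cv2.imwrite('pics/s7.png',np.vstack([V[0]['color'][130:320,80:480],V[1]['color'][150:340,100:500]])[:,:,::-1])
E
```

```text
time_s: 18.6
tcp_pos: [0.5313, -0.0049, 0.0084]
ee_rot: [[-0.998, -0.069, -0.005], [-0.069, 0.998, -0.003], [0.005, -0.003, -1.0]]
wrist_force: [0.1, -0.0, 0.1]
gripper_width: 0.004
gripper_force: 0.1
time_s: 19.6
tcp_pos: [0.5302, 0.1466, 0.2072]
ee_rot: [[-0.997, -0.072, -0.008], [-0.072, 0.997, -0.005], [0.008, -0.004, -1.0]]
wrist_force: [-0.1, -0.8, 0.5]
gripper_width: 0.004
gripper_force: 0.0
conf [0.9] 3677
0.019080892233270585
box [ 0.53  -0.097  0.065  1.78 ] yaw deg 3.8
corners in tape FL FR BL BR [[-0.0422, 0.0881], [-0.0426, -0.0759], [0.0428, 0.0879], [0.0424, -0.0761]]
conf [0.92] 730
0.7014090343970162
box [ 0.665 -0.204  0.684 -0.325] yaw deg 39.2
corners in tape FL FR BL BR [[0.0447, -0.0666], [0.1395, -0.2004], [0.1141, -0.0175], [0.2089, -0.1513]]
```

View pics/s7.png

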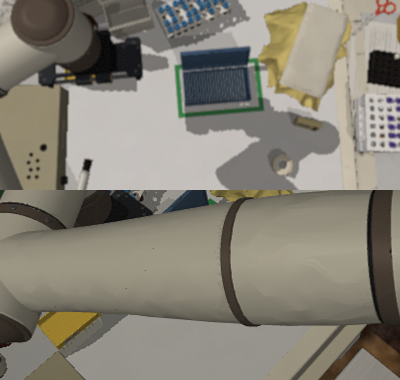

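```bash

python3 -m pendant '[{"x":0.08,"y":-0.19,"z":0,"rx":0,"ry":0,"rz":0,"claw":0},{"x":0.16,"y":-0.38,"z":0,"rx":0,"ry":0,"rz":0,"claw":0},{"x":0.24,"y":-0.57,"z":0,"rx":0,"ry":0,"rz":0,"claw":0},{"x":0.32,"y":-0.76,"z":0,"rx":0,"ry":0,"rz":0,"claw":0},{"x":0.407,"y":-0.946,"z":0,"rx":0,"ry":0,"rz":0,"claw":0},{"x":0.407,"y":-0.946,"z":0,"rx":0,"ry":0,"rz":0,"claw":0},{"x":0.407,"y":-0.946,"z":-0.2,"rx":0,"ry":0,"rz":0,"claw":0},{"x":0.407,"y":-0.946,"z":-0.2,"rx":0,"ry":0,"rz":0,"claw":0}]'
python3 - <<'E'
from h import *
for p in((.632,-.09,.085),(.613,-.091,.085),(.5955,-.092,.088)): delta(p,rot(94,0))
p=capture('side'); cv2.imwrite('pics/s8.png',p['color'][:,:,::-1])
E
```

```text
time_s: 20.8
tcp_pos: [0.6292, -0.0909, 0.154]
ee_rot: [[-0.998, -0.068, -0.016], [-0.068, 0.998, -0.003], [0.016, -0.002, -1.0]]
wrist_force: [-1.2, -0.4, 0.7]
gripper_width: 0.007
gripper_force: 0.0
shift [ 0.011  0.004 -0.276] turn [ 0.001  -0.005   0.0004]
shift [-0.065 -0.    -0.276] turn [ 0.001  -0.005   0.0004]
shift [-0.135 -0.004 -0.264] turn [ 0.001  -0.005   0.0004]
```

View pics/s8.png

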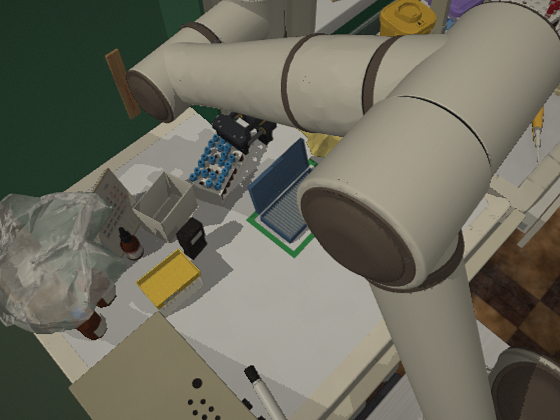

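```bash

python3 -m pendant '[{"x":0.01,"y":0,"z":-0.14,"rx":0,"ry":0,"rz":0,"claw":0},{"x":0.01,"y":0,"z":-0.276,"rx":0,"ry":0,"rz":0,"claw":0},{"x":0.01,"y":0,"z":-0.276,"rx":0,"ry":0,"rz":0,"claw":0},{"x":-0.03,"y":0,"z":-0.276,"rx":0,"ry":0,"rz":0,"claw":0},{"x":-0.065,"y":0,"z":-0.276,"rx":0,"ry":0,"rz":0,"claw":0},{"x":-0.1,"y":-0.002,"z":-0.27,"rx":0,"ry":0,"rz":0,"claw":0},{"x":-0.135,"y":-0.004,"z":-0.264,"rx":0,"ry":0,"rz":0,"claw":0},{"x":-0.135,"y":-0.004,"z":-0.264,"rx":0,"ry":0,"rz":0,"claw":0}]'
python3 - <<'E'
from h import *
for p in((.5695,-.094,.091),(.55,-.095,.083),(.5335,-.096,.07),(.5216,-.097,.0523),(.518,-.097,.0424),(.5155,-.0975,.032)): delta(p,rot(94,0))
p=capture('side'); cv2.imwrite('pics/s9.png',p['color'][80:300,150:450,::-1])
E
```

```text
time_s: 21.85
tcp_pos: [0.5981, -0.0918, 0.0925]
ee_rot: [[-0.998, -0.07, -0.006], [-0.07, 0.998, -0.003], [0.006, -0.003, -1.0]]
wrist_force: [-0.1, -0.0, -0.1]
gripper_width: 0.006
gripper_force: 0.0
shift [-0.114 -0.009 -0.006] turn [ 0.001  -0.0019  0.    ]
shift [-0.192 -0.013 -0.038] turn [ 0.001  -0.0019  0.    ]
shift [-0.258 -0.017 -0.09 ] turn [ 0.001  -0.0019  0.    ]
shift [-0.306 -0.021 -0.161] turn [ 0.001  -0.0019  0.    ]
shift [-0.32  -0.021 -0.2  ] turn [ 0.001  -0.0019  0.    ]
shift [-0.33  -0.023 -0.242] turn [ 0.001  -0.0019  0.    ]
```

View pics/s9.png

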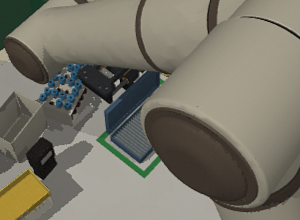

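```bash

python3 -m pendant '[{"x":-0.05,"y":-0.003,"z":-0.01,"rx":0,"ry":0,"rz":0,"claw":0},{"x":-0.09,"y":-0.006,"z":-0.01,"rx":0,"ry":0,"rz":0,"claw":0},{"x":-0.13,"y":-0.009,"z":-0.015,"rx":0,"ry":0,"rz":0,"claw":0},{"x":-0.165,"y":-0.011,"z":-0.03,"rx":0,"ry":0,"rz":0,"claw":0},{"x":-0.2,"y":-0.013,"z":-0.045,"rx":0,"ry":0,"rz":0,"claw":0},{"x":-0.232,"y":-0.015,"z":-0.067,"rx":0,"ry":0,"rz":0,"claw":0},{"x":-0.258,"y":-0.017,"z":-0.09,"rx":0,"ry":0,"rz":0,"claw":0},{"x":-0.258,"y":-0.017,"z":-0.09,"rx":0,"ry":0,"rz":0,"claw":0}]'
python3 - <<'E'
from h import *
for p in((.5216,-.097,.0523),(.518,-.097,.0424),(.5155,-.0975,.032)): delta(p,rot(94,0))
p=capture('side'); cv2.imwrite('pics/s10.png',p['color'][80:300,150:450,::-1])
E
```

```text
time_s: 22.9
tcp_pos: [0.533, -0.096, 0.0686]
ee_rot: [[-0.998, -0.07, -0.009], [-0.07, 0.998, -0.003], [0.009, -0.003, -1.0]]
wrist_force: [-0.5, -0.2, 0.6]
gripper_width: 0.007
gripper_force: 0.0
shift [-0.046 -0.004 -0.065] turn [ 0.0011 -0.0028  0.0001]
shift [-0.06  -0.004 -0.105] turn [ 0.0011 -0.0028  0.0001]
shift [-0.07  -0.006 -0.146] turn [ 0.0011 -0.0028  0.0001]
```

View pics/s10.png

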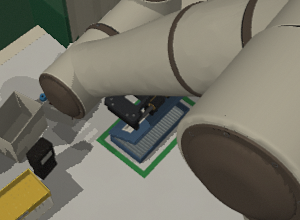

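```bash

python3 -m pendant '[{"x":-0.025,"y":-0.002,"z":-0.032,"rx":0,"ry":0,"rz":0,"claw":0},{"x":-0.046,"y":-0.004,"z":-0.065,"rx":0,"ry":0,"rz":0,"claw":0},{"x":-0.055,"y":-0.004,"z":-0.09,"rx":0,"ry":0,"rz":0,"claw":0},{"x":-0.062,"y":-0.005,"z":-0.11,"rx":0,"ry":0,"rz":0,"claw":0},{"x":-0.066,"y":-0.005,"z":-0.128,"rx":0,"ry":0,"rz":0,"claw":0},{"x":-0.07,"y":-0.006,"z":-0.146,"rx":0,"ry":0,"rz":0,"claw":0},{"x":-0.07,"y":-0.006,"z":-0.15,"rx":0,"ry":0,"rz":0,"claw":0},{"x":-0.07,"y":-0.006,"z":-0.15,"rx":0,"ry":0,"rz":0,"claw":0}]'
```

```text
time_s: 23.95
tcp_pos: [0.5169, -0.0974, 0.0328]
ee_rot: [[-0.998, -0.07, -0.006], [-0.07, 0.998, -0.004], [0.006, -0.003, -1.0]]
wrist_force: [-2.9, 1.7, 7.4]
gripper_width: 0.004
gripper_force: 3.9
```

```bash

python3 -m pendant '[{"x":0,"y":0,"z":-0.006,"rx":0,"ry":0,"rz":0,"claw":0},{"x":0,"y":0,"z":-0.006,"rx":0,"ry":0,"rz":0,"claw":0},{"x":0,"y":0,"z":-0.006,"rx":0,"ry":0,"rz":0,"claw":0},{"x":0,"y":0,"z":-0.006,"rx":0,"ry":0,"rz":0,"claw":0},{"x":0,"y":0,"z":-0.006,"rx":0,"ry":0,"rz":0,"claw":0},{"x":0,"y":0,"z":-0.006,"rx":0,"ry":0,"rz":0,"claw":0},{"x":0,"y":0,"z":-0.006,"rx":0,"ry":0,"rz":0,"claw":0},{"x":0,"y":0,"z":-0.006,"rx":0,"ry":0,"rz":0,"claw":0}]'
python3 -m pendant '[{"x":0,"y":0,"z":0.1,"rx":0,"ry":0,"rz":0,"claw":0},{"x":0,"y":0,"z":0.3,"rx":0,"ry":0,"rz":0,"claw":0},{"x":0,"y":0,"z":0.5,"rx":0,"ry":0,"rz":0,"claw":0},{"x":-0.1,"y":0.1,"z":0.7,"rx":0,"ry":0,"rz":0,"claw":0},{"x":-0.2,"y":0.3,"z":0.8,"rx":0,"ry":0,"rz":0,"claw":0},{"x":-0.3,"y":0.5,"z":0.8,"rx":0,"ry":0,"rz":0,"claw":0},{"x":-0.4,"y":0.7,"z":0.8,"rx":0,"ry":0,"rz":0,"claw":0},{"x":-0.45,"y":0.9,"z":0.8,"rx":0,"ry":0,"rz":0,"claw":0}]'
python3 - <<'E'
from h import *
V=[capture('top'),capture('side')]
q,f=fit(V[:1],np.array([.53,-.098,.068,.05])); print(f); report(q)
cv2.imwrite('pics/s11.png',np.vstack([cv2.resize(V[0]['color'][170:270,230:370],(560,400))]+[cv2.resize(V[1]['color'][130:280,200:400],(560,200))])[:,:,::-1])
E
```

```text
time_s: 24.95
tcp_pos: [0.5169, -0.0974, 0.0327]
ee_rot: [[-0.997, -0.071, -0.006], [-0.071, 0.997, -0.004], [0.006, -0.003, -1.0]]
wrist_force: [-5.3, 2.8, 15.7]
gripper_width: 0.005
gripper_force: 8.3
time_s: 25.95
tcp_pos: [0.4032, 0.1288, 0.2307]
ee_rot: [[-0.998, -0.07, -0.005], [-0.07, 0.998, -0.002], [0.005, -0.002, -1.0]]
wrist_force: [2.0, 0.6, -0.1]
gripper_width: 0.009
gripper_force: 0.0
conf [0.7] 2328
0.0300262467191601
box [ 0.53  -0.098  0.077 -0.245] yaw deg 4.4
corners in tape FL FR BL BR [[-0.0435, 0.0871], [-0.042, -0.0769], [0.0415, 0.0879], [0.043, -0.0761]]
```

View pics/s11.png

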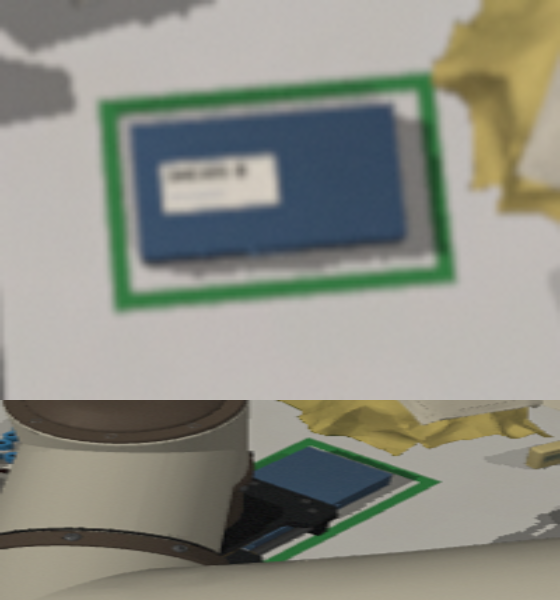

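The lid is shut: it stopped rigidly under 16 N at 32.7 mm. The picture shows the closed box (top crop 130–405, 105–265) inside the green tape with a gap on all sides, and the arm is clear of it. I'm handing the job in.

```bash
python3 -c "
from station import *
print(finish_job())"
```

```text
the job is handed in; nothing more can be done
None
```

The slide box stands inside the green tape with its lid pressed shut, the arm is clear, and I saw no bystander disturbed; the job was handed in at about 26 s, and no verdict came back.

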